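# Hold a polished specimen in the drying nozzle's stream

### The job

Dry the freshly polished specimen: first turn the air valve's handle to half open (45 degrees), then draw the specimen holder with the square collar straight up out of the rack, tip it and hold it raised in front of the air nozzle, its polished underside squarely facing the nozzle, centred on it and about 5 cm from its mouth. Finish while still holding it there, still, in the gripper and touching nothing else; leave the valve at half open, the two round-collared holders in their rack, and everything else where it stands.

Things in the scene. Friction and masses are not known exactly. Their poses are not given: they have to be found in the camera images.
- specimen: Loose holder with the SQUARE collar, 80-170 g: green round resin mount dia 28, 24 long; flat collar 48 x 48 x 4; upright round steel stem dia 14, 50 long (mm). Origin: centre of the polished face under the mount; z up along the stem (collar underside at 24, stem 28 to 78; grasp at about 60). Starts upright in any of the rack's holes, collar resting on the rack top, face 21 mm above the table.
- rack: Fixed grey block 70 (its x) by 220 (its y) by 45 mm tall; three holes along its y at -70, 0, +70 mm, dia 32, 35 mm deep, each with a holder. Origin: centre of its underside on the table; z up. Stems stand 70 mm apart along its y, so close the fingers along its x. Lift a holder at least 30 mm straight up before moving sideways.
- round_a: A bystander specimen holder in another hole of the rack: same as the one to dry but with a ROUND collar (40 mm diameter). Origin: centre of its lower face. Leave it.
- round_b: The other bystander holder with a round collar, as round_a. Leave it.
- station: Fixed air station: aluminium base plate 160 (its x, -50 to +110) by 250 (its y) by 12 mm, with a pipe along its y (axis 36 mm above the table), the valve at (0, +80 mm) and the nozzle's riser at (+60, -80 mm). Origin: on the table under the plate; z up. Its -x side faces roughly to the robot.
- nozzle: Brass nozzle on the station, a cone 26 mm wide narrowing to 12. Origin: centre of its mouth, 116 mm above the table. z: the way it blows, 50 degrees above level, toward the station's -x side (roughly to the robot). Held squarely, the specimen's z axis (face to stem) points the same way as this z, and its face is at about (0, 0, 50 mm) in this frame.
- valve (a joint): Opening of the valve handle, rad: 0 closed (long end points to the station's -x, across the pipe), grows counterclockwise seen from above, 1.571 fully open (long end along the pipe, to the nozzle). Half open: 0.785. Starts at 0 to 0.3. Friction about 0.08 N m; stays where left. The white dial below it has black ticks at closed, half and fully open.
- valve_grip (a point): Point on the handle's upright turning axis at half its height, 85 mm above the table. Handle: level black bar 74 long, 11 wide, 26 tall (72 to 98 mm above the table); it turns with this frame: 49 mm to its -x (long end, white mark), 25 mm to its +x; pinch across its width (this y) here. Below: valve body and dial disc, dia 72, top 56 mm above the table.
- marker: Bystander: a lying marker pen, 130 mm long, 16 mm high, along its x; origin on the table below its middle.
- dish: Bystander: shallow white dish, 90 mm diameter, 20 mm tall; origin under its centre.
- bottle: Bystander: white bottle, 60 mm diameter, 120 mm tall; origin under its centre.
- mouse: Bystander: black computer mouse on a grey mat, 100 x 60 x 33 mm; origin under its centre.
- tray: Bystander: black divided sample tray, 100 x 150 x 30 mm, holding specimens; origin under its centre.
Not all that is in view belongs to the job. Leave any purple or yellow look-alike of the specimen alone.

How it is judged (in metres and radians):
On the way, in this order (a step that is already met when the one before it is completed fails the run):
1. the valve is set to half open (value of joint valve between 0.635 and 0.935 rad), for 0.3 s.
2. the square-collared specimen is drawn out of the rack, upright, with the valve still half open (all of step 1 and z of specimen in the frame of rack above 0.047 m and horizontal distance between specimen and rack below 0.13 m and angle between specimen's own z axis and vertical below 0.4 rad and contact force between specimen and the fingers above 1 N), for 0.05 s.
At the end, for the whole second after the job is handed in: Valve at 45 +- 8.5 deg. Square-collared specimen at rest in the grip, over 110 mm up, 30 to 75 mm before the nozzle mouth, within 20 mm of its axis (each way), facing it within 17 deg, off station and rack. Round holders within 15 mm, other things within 30 mm of their starts (all of step 1 and angle between the z axis of specimen and the z axis of nozzle, either way round below 0.3 rad and angle between specimen's own z axis and vertical below 1.2 rad and x of specimen in the frame of nozzle between -0.02 and 0.02 m and y of specimen in the frame of nozzle between -0.02 and 0.02 m and z of specimen in the frame of nozzle between 0.03 and 0.075 m and height (world z) of specimen above 0.11 m and contact force between specimen and the fingers above 1 N and contact force between specimen and station below 0.1 N and contact force between specimen and rack below 0.1 N and linear speed of specimen below 0.03 m/s and angular speed of specimen below 0.2 rad/s and distance of each of round_a, round_b from where it was at the start of the episode below 0.015 m and distance of each of marker, dish, bottle, mouse, tray from where it was at the start of the episode below 0.03 m); the arm keeps its last pose, push and grip.
It fails at once if a round-collared holder is disturbed (moved over 15 mm) (distance of any of round_a, round_b from where it was at the start of the episode above 0.015 m).
It fails at once if a bystander is shoved (moved over 30 mm) (distance of any of marker, dish, bottle, mouse, tray from where it was at the start of the episode above 0.03 m).
It also fails if it takes over 48 s, if anything falls off the work surface, if the arm or the gripper's body presses on something with over 40 N, if the wrist force passes 120 N, or if a joint passes its speed limit or range.

### The arm

A 6-joint arm with a two-finger parallel gripper is mounted at the origin on the work surface. World frame = base frame: x ahead of the robot, y to its left, z up, the work surface at z = 0. Lengths are in m, angles in degrees, forces in N, time in s.
With the tool pointing down it reaches from about 0.3 to 0.75 m from the base axis. Payload 8.5 kg.
Tool frame: the origin (TCP) lies at the very end of the fingers, on their centre line; the grasp point (between the pads) lies 19 mm behind it (hold_point_z is the distance from the TCP to the grasp point, in m); z points along the fingers, y is the direction in which the jaws open and shut (so a half turn about z gives the same grasp; the last joint's range is limited). The gripper opens to 85 mm and grips with 20 to 120 N. Pads are 22 mm wide; open, the fingers measure 114 mm over their backs; the gripper's body (76 mm by 85 mm) begins 54 mm behind the grasp point. The pads swing forward as they close: fully open they stand 13 mm farther back than shut.
Start: joints at [-85.331, 21.807, 74.336, -0, 83.858, -12.336], TCP at [0.161, -0.526, 0.231] pointing down, gripper open.
Joint ranges: [-178.18, 178.18], [-50.72, 133.34], [12.68, 142.11], [-81.47, 261.47], [9.98, 163.14], [-165.26, 165.26]. Speed limits (degrees/s): [136.94, 136.94, 180, 180, 180, 180].

### API

Orientations are given as a 3x3 rotation matrix whose columns are the frame's x, y, z axes.
In Python, from rig import observe, get_image, close_job, hold_point_z gives the robot as it stands. The module is installed in compiled form; this text tells all that it offers.
- The arm moves only by the tool jog_arm, never from a script. Its arguments are lists of equal length, an entry for each row: "travel": the shift along the world's x, y, z in m, a list of three; "dr": the turn, a rotation vector about the world's x, y, z in rad, a list of three. In form: {"travel": [[x, y, z], ...], "dr": [[rx, ry, rz], ...]}. A call has 1 to 20 rows; each row shifts and turns the commanded pose from where the row before left it; what a row does not reach is not made up. A row lasts 1/12 s, in which the tool goes at most 41.7 mm and 7.16 degrees, less where a joint would pass 70% of its speed; a pose out of reach is approached as far as the arm can. A call with a gripper value outside its range is refused whole. "jaw" is the finger opening in m, from 0 to 0.0854, set as the call begins (left out, the last holds). The fingers move at their own pace and stop on an object; "newtons" is the grip in N (left out, the last holds). Time passes only in rows, so rows that do not move let the fingers close. It gives the time, the measured TCP pose, the force and the opening at its end, in the units of the state.
- observe(): the state, without advancing time (a new reading comes with each control period).
- get_image(name): name is "scene" or "top" or "wrist"; returns a dict with "color" (400x640x3 uint8, red, green, blue), "fovy" (degrees; the focal length in pixels is half the picture's height over the tangent of half this angle, whatever the lens; pixels are square), "cx", "cy" (the principal point, pixels), "R" (3x3) and "t" (3): a world point X has camera coordinates R X + t. Camera axes: x right, y down, z forward; pixel columns grow to the right and rows downward; lengths in m; the calibration is good to about 2 mm. A picture is of the moment at which its call begins. There is no depth.
- close_job(): hands the job in, once; it reports no verdict.
The state is a dict: "time_s": time; "q": joint angles; "qvel": joint speeds; "joint_efforts": joint torques, N m; "position": TCP position; "tool_rot": TCP orientation; "ft_force": force on the tool from outside, world axes, zero at the start; "wrist_torque": the same for the moment, N m; "grip_width": finger opening in m.
Only numpy, scipy, OpenCV 4.12 (cv2) and the standard library are available. Lean on these libraries where they do the work, as an engineer would, in place of code of your own. Each camera call takes 0.05 s, during which the arm holds its last target.

## Working session

There is one attempt and no reset: what is moved stays moved. The work goes in short steps, Python scripts to look and compute and a tool call to move; the robot and the scene stay as the last step left them, time stands still between calls to the robot, and variables do not carry over. Pictures are saved under pics/ and viewed, and the job is handed in when it is done.

Besides the shell and the picture viewer there is one more tool, called as name(argument=value, ...), one argument or row to a line, values as JSON. jog_arm: Moves the arm, as the interface text tells. Its arguments: {"type":"object","properties":{"travel":{"type":"array"},"dr":{"type":"array"},"jaw":{"type":"number"},"newtons":{"type":"number"}},"required":["travel","dr"]}

```bash
mkdir -p pics; ls; python3 - <<'E'
from rig import *
import cv2
s=observe()
print(s, hold_point_z)
for n in ["scene","top","wrist"]:
    g=get_image(n); cv2.imwrite(f"pics/{n}0.png",g["color"][:,:,::-1]); print(n,g["fovy"],g["cx"],g["cy"],g["R"],g["t"])
E
```

```text
pics
{'time_s': 0.0, 'q': array([-8.53293765e+01,  2.18403541e+01,  7.43832303e+01,  1.60080790e-04,
        8.38572145e+01, -1.23345034e+01]), 'qvel': array([-0.01274731,  0.01300159,  0.04265114, -0.08968735, -0.07049026,
       -0.01314734]), 'joint_efforts': array([ 8.28931752e-05, -4.48464847e+01, -2.31276852e+01, -2.26916304e-04,
        4.82407340e-03,  1.65122930e-05]), 'position': array([ 0.16083841, -0.52566509,  0.2307267 ]), 'tool_rot': array([[ 9.56278696e-01,  2.92456909e-01, -1.12060828e-04],
       [ 2.92456773e-01, -9.56277711e-01,  1.40574858e-03],
       [ 3.03959613e-04, -1.37706037e-03, -9.99999006e-01]]), 'ft_force': array([0.06505673, 0.52267446, 0.09437004]), 'wrist_torque': array([ 0.00638954,  0.02555293, -0.00743686]), 'grip_width': 0.08515586532751357} 0.0187
scene 47.61938932833685 325.04691622643446 197.17353733701236 [[ 0.80464963  0.59367935  0.00915495]
 [ 0.48173063 -0.64374995 -0.59457682]
 [-0.34709448  0.48283623 -0.80398669]] [-0.4326154  -0.18714663  1.47327944]
top 57.10356156251238 318.3694852886668 198.43875204993606 [[-0.008925   -0.99969576 -0.02299397]
 [-0.98758021  0.01241934 -0.15662407]
 [ 0.15686199  0.02131052 -0.98739059]] [0.0439579  0.55145628 1.1731531 ]
wrist 69.42322592140677 321.320351781223 199.9002039182057 [[ 0.29192428 -0.95644085 -0.00105993]
 [-0.90909872 -0.27781854  0.31041325]
 [-0.29718637 -0.08965358 -0.95060112]] [-0.54990935 -0.04007929  0.38107142]
```

View pics/scene0.png

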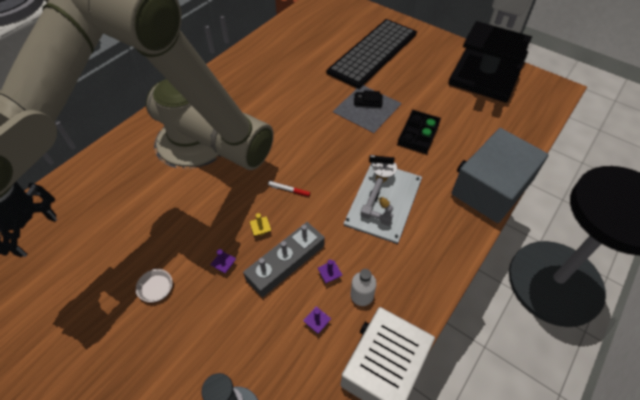

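View pics/top0.png

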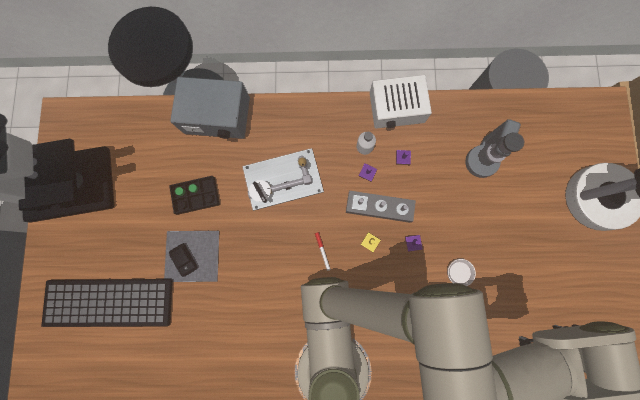

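View pics/wrist0.png

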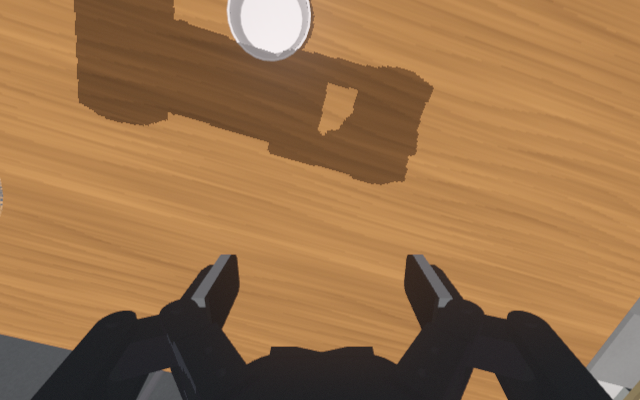

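```bash
python3 - <<'E'
import cv2
a=cv2.imread("pics/top0.png")
cv2.imwrite("pics/c1.png",cv2.resize(a[140:220,235:335],None,fx=8,fy=7.5 and 8,interpolation=cv2.INTER_CUBIC)[:600])
cv2.imwrite("pics/c2.png",cv2.resize(a[185:225,340:420],None,fx=10,fy=10,interpolation=cv2.INTER_CUBIC))
a=cv2.imread("pics/scene0.png")
cv2.imwrite("pics/c3.png",cv2.resize(a[145:245,330:430],None,fx=6,fy=6,interpolation=cv2.INTER_CUBIC))
cv2.imwrite("pics/c4.png",cv2.resize(a[215:300,240:330],None,fx=7,fy=7,interpolation=cv2.INTER_CUBIC))
E
```

```text
(no output)
```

View pics/c1.png

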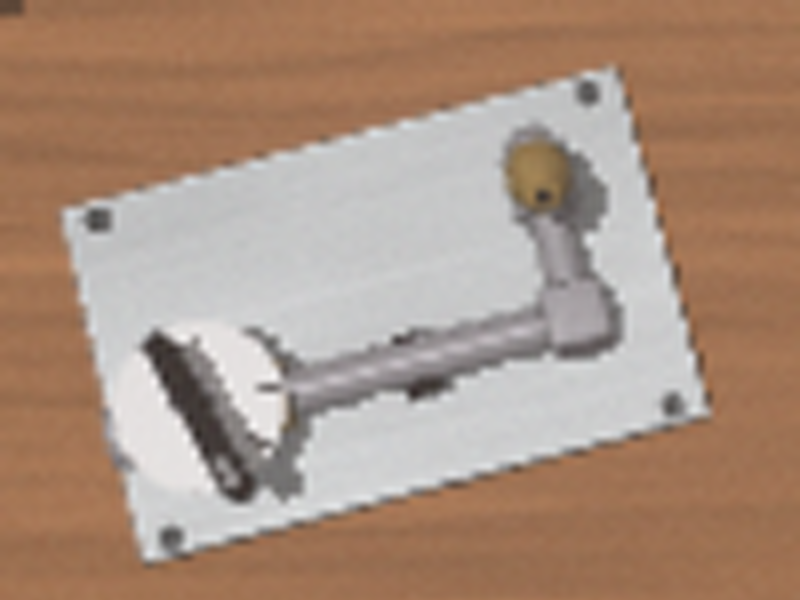

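View pics/c2.png

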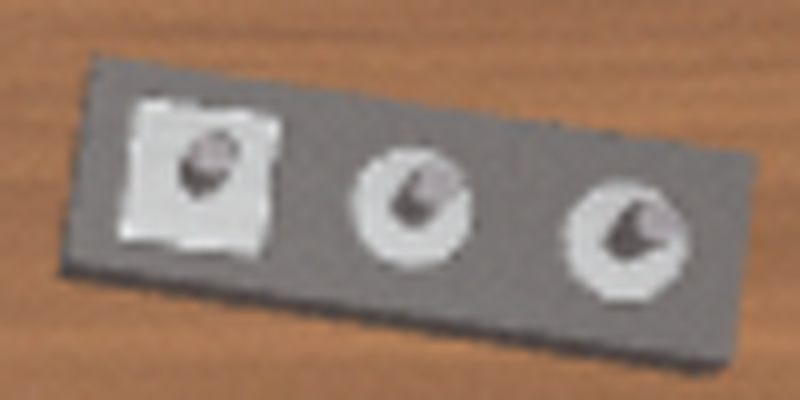

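View pics/c3.png

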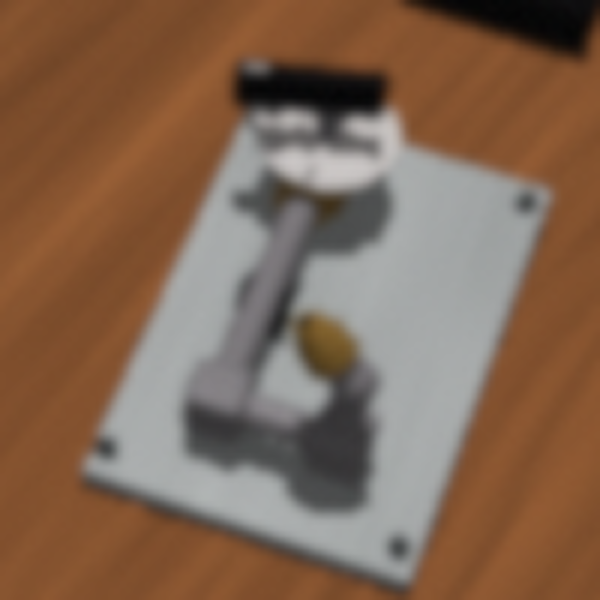

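View pics/c4.png

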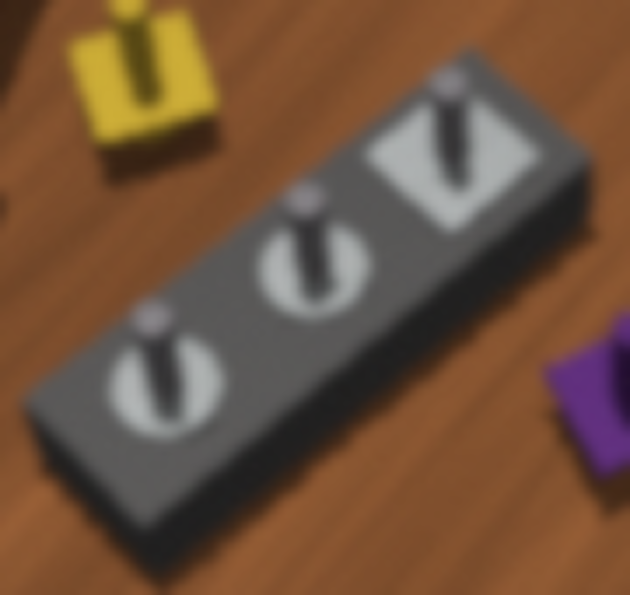

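```bash
cat > h.py <<'E'
import numpy as np, cv2
from scipy.optimize import least_squares
from rig import *
def K(g):
    h=g["color"].shape[0]; return h/2/np.tan(np.radians(g["fovy"])/2)
def proj(g,X):
    c=np.atleast_2d(X)@np.array(g["R"]).T+g["t"]; f=K(g)
    return np.c_[g["cx"]+f*c[:,0]/c[:,2], g["cy"]+f*c[:,1]/c[:,2]]
def unproj(g,uv,z):
    uv=np.atleast_2d(uv); f=K(g); R=np.array(g["R"]); d=np.c_[(uv[:,0]-g["cx"])/f,(uv[:,1]-g["cy"])/f,np.ones(len(uv))]@R
    o=-R.T@g["t"]; s=(z-o[2])/d[:,2]; return o+d*s[:,None]
def crop(n,g,x0,y0,x1,y1,k):
    cv2.imwrite(f"pics/{n}.png",cv2.resize(np.ascontiguousarray(g["color"][y0:y1,x0:x1,::-1]),None,fx=k,fy=k,interpolation=cv2.INTER_CUBIC))
def P(p,L):
    c,s=np.cos(p[2]),np.sin(p[2]); L=np.atleast_2d(L)
    return np.c_[p[0]+c*L[:,0]-s*L[:,1], p[1]+s*L[:,0]+c*L[:,1], L[:,2]]
E
python3 - <<'E'
from h import *
T=get_image("top"); S=get_image("scene")
t1=lambda a:(np.array(a)+.5)/8-.5+[235,140]
t2=lambda a:(np.array(a)+.5)/10-.5+[340,185]
s3=lambda a:(np.array(a)+.5)/6-.5+[330,145]
s4=lambda a:(np.array(a)+.5)/7-.5+[240,215]
z=.012
C=np.array([[.11,.125,z],[.11,-.125,z],[-.05,-.125,z],[-.05,.125,z]])
pt=t1([(63,208),(617,68),(710,410),(147,562)]); ps=s3([(550,190),(410,580),(83,470)])
print(unproj(T,pt,z)); print(unproj(S,ps,z))
r=least_squares(lambda p:np.r_[(proj(T,P(p,C))-pt).ravel(),(proj(S,P(p,C[:3]))-ps).ravel()],[.6,.1,.2]); print("station",r.x,np.degrees(r.x[2]),r.fun.round(1))
C=np.array([[.035,.11,.045],[.035,-.11,.045],[-.035,-.11,.045],[-.035,.11,.045]])
H=np.array([[0,.07*k,zz] for zz in(.049,.099) for k in(1,0,-1)])
A=np.r_[C,H]
pt=t2([(95,55),(757,155),(730,358),(62,265),(200,178),(412,207),(627,240),(213,153),(437,183),(660,217)])
ps=s4([(592,160),(145,525),(28,400),(468,50),(453,157),(313,268),(167,385),(449,80),(304,197),(151,316)])
print(unproj(T,pt[4:7],.049),unproj(S,ps[4:7],.049))
print(unproj(T,pt[7:],.099),unproj(S,ps[7:],.099))
r=least_squares(lambda p:np.r_[(proj(T,P(p,A))-pt).ravel(),(proj(S,P(p,A))-ps).ravel()],[.5,-.1,-.2]); print("rack",r.x,np.degrees(r.x[2]),r.fun.round(1)); print(P(r.x,[0,.07,0]))
# handle top z=.098 ends
ht=t1([(155,345),(237,490)]); hs=s3([(240,72),(385,82)]);print(unproj(T,ht,.098),unproj(S,hs,.098))
E
```

```text
[[0.67562931 0.30086759 0.012     ]
 [0.73458176 0.06037395 0.012     ]
 [0.58308959 0.02163088 0.012     ]
 [0.52065462 0.26137616 0.012     ]]
[[0.67659571 0.30312447 0.012     ]
 [0.73805195 0.0634741  0.012     ]
 [0.58439502 0.02328913 0.012     ]]
station [0.60039656 0.15486698 0.25225707] 14.453265717492705 [-0.7 -0.  -0.3 -1.   0.1 -0.  -0.6 -0.  -0.2 -0.2 -0.4  0.6 -0.8  0.2]
[[ 0.53639444 -0.09719642  0.049     ]
 [ 0.52594348 -0.16620371  0.049     ]
 [ 0.51421804 -0.23577263  0.049     ]] [[ 0.53959668 -0.09600509  0.049     ]
 [ 0.52765508 -0.16463631  0.049     ]
 [ 0.51612891 -0.23314034  0.049     ]]
[[ 0.53697137 -0.09692487  0.099     ]
 [ 0.52656326 -0.16684663  0.099     ]
 [ 0.51495118 -0.23602256  0.099     ]] [[ 0.53810166 -0.09422114  0.099     ]
 [ 0.52723008 -0.16420197  0.099     ]
 [ 0.51519841 -0.23290873  0.099     ]]
rack [ 0.52722315 -0.16512763 -0.16244249] -9.30726920771494 [-0.5 -0.3 -0.3 -0.5 -0.1  0.2 -0.2 -0.5 -0.4 -0.6 -0.3 -0.4 -0.5 -0.5
 -0.3 -0.5 -0.6 -0.2 -0.6 -0.3 -0.2 -0.7 -0.5  0.4 -1.5 -0.2 -0.3 -0.8
 -0.3 -0.2 -0.3  0.  -0.3  0.3 -0.3  0.6 -0.2  0.3 -0.1  0.5]
[[ 0.53854418 -0.09604917  0.        ]]
[[0.59689219 0.24245597 0.098     ]
 [0.53785444 0.20872977 0.098     ]] [[0.54328131 0.2069803  0.098     ]
 [0.60240539 0.24337128 0.098     ]]
```

Identified: square collar at top px (360,203), the +y end of the rack; the two discs at (381,206) and (403,209) are round, and the purple and yellow ones stand loose on the table. Both views agree to about 2 mm. Handle is at about 16° (0.28 rad).

jog_arm(
  travel=[
    [0.014, 0.0253, 0],
    [0.014, 0.0253, 0],
    [0.014, 0.0253, 0],
    [0.014, 0.0253, 0],
    [0.014, 0.0253, 0],
    [0.014, 0.0253, 0],
    [0.014, 0.0253, 0],
    [0.014, 0.0253, 0],
    [0.014, 0.0253, 0],
    [0.014, 0.0253, 0],
    [0.014, 0.0253, 0],
    [0.014, 0.0253, 0],
    [0.014, 0.0253, 0],
    [0.014, 0.0253, 0],
    [0.014, 0.0253, 0],
    [0.014, 0.0253, 0],
    [0.014, 0.0253, 0],
    [0.014, 0.0253, 0],
    [0.014, 0.0253, 0],
    [0.014, 0.0253, 0],
  ],
  dr=[
    [0, 0, 0.012],
    [0, 0, 0.012],
    [0, 0, 0.012],
    [0, 0, 0.012],
    [0, 0, 0.012],
    [0, 0, 0.012],
    [0, 0, 0.012],
    [0, 0, 0.012],
    [0, 0, 0.012],
    [0, 0, 0.012],
    [0, 0, 0.012],
    [0, 0, 0.012],
    [0, 0, 0.012],
    [0, 0, 0.012],
    [0, 0, 0.012],
    [0, 0, 0.012],
    [0, 0, 0.012],
    [0, 0, 0.012],
    [0, 0, 0.012],
    [0, 0, 0.012],
  ],
)

```text
time_s: 1.92
position: [0.4413, -0.0185, 0.2314]
tool_rot: [[0.859, 0.512, 0.0], [0.512, -0.859, -0.0], [0.0, 0.0, -1.0]]
ft_force: [-0.1, -1.7, 0.8]
grip_width: 0.0858
```

jog_arm(
  travel=[
    [0.014, 0.0253, 0],
    [0.014, 0.0253, 0],
    [0.014, 0.0253, 0],
    [0.014, 0.0253, 0],
    [0.014, 0.0253, 0],
    [0.014, 0.0253, 0],
    [0.014, 0.0253, 0],
    [0.014, 0.0253, 0],
    [0.01, 0.0253, 0],
    [0, 0.0253, 0],
    [0, 0, 0],
    [0, 0, 0],
  ],
  dr=[
    [0, 0, 0],
    [0, 0, 0],
    [0, 0, 0],
    [0, 0, 0],
    [0, 0, 0],
    [0, 0, 0],
    [0, 0, 0],
    [0, 0, 0],
    [0, 0, 0],
    [0, 0, 0],
    [0, 0, 0],
    [0, 0, 0],
  ],
)

```text
time_s: 2.92
position: [0.5626, 0.2339, 0.2308]
tool_rot: [[0.858, 0.513, -0.001], [0.513, -0.858, -0.0], [-0.001, -0.0, -1.0]]
ft_force: [-0.3, -1.5, 0.4]
grip_width: 0.0852
```

```bash
python3 - <<'E'
from h import *
s=observe(); print(s["time_s"],s["q"].round(1),s["position"],s["tool_rot"].round(3))
g=get_image("wrist"); crop("w1",g,0,0,640,400,1.25); print(proj(g,[[.5804,.2324,.098],[.5804,.2324,.085]]))
st=[.6004,.1549,.2523]
T=get_image("top"); crop("t1",T,235,140,335,215,8)
print(proj(T,P(st,[[0,.08,.098],[0.06,-.08,.1]])))
E
```

```text
2.9167 [11.5 27.9 64.3 -0.  87.8 70.6] [0.56256451 0.23390173 0.23079781] [[ 0.858  0.513 -0.001]
 [ 0.513 -0.858 -0.   ]
 [-0.001 -0.    -1.   ]]
[[331.50007054 175.48169998]
 [331.07066297 172.54133875]]
[[256.99182903 187.7078532 ]
 [300.72512335 157.0766087 ]]
```

View pics/w1.png

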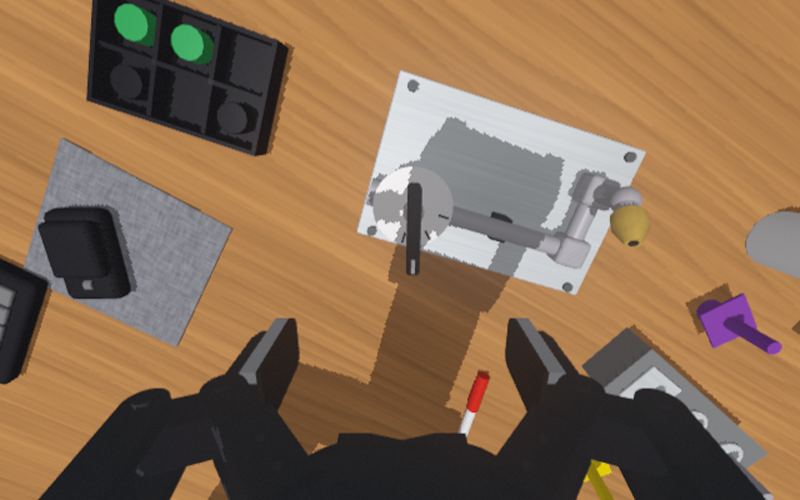

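View pics/t1.png

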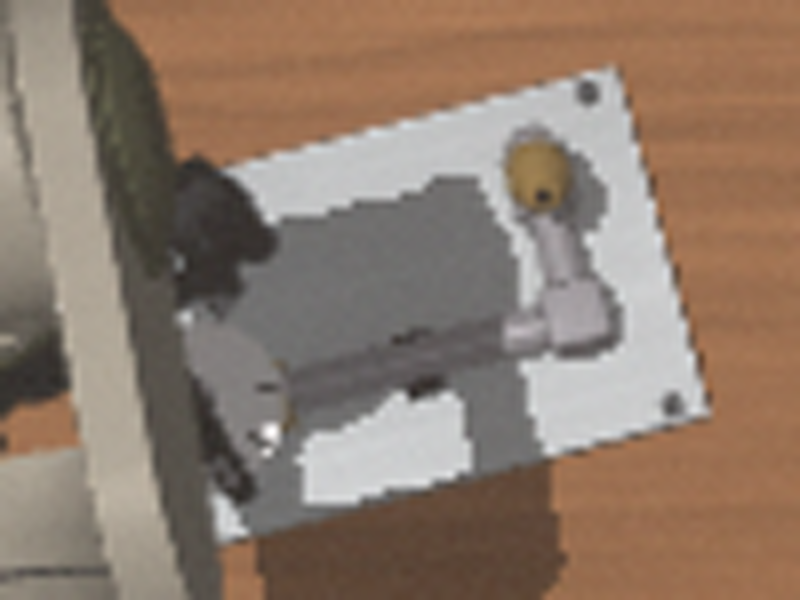

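Wrist view: handle spans (331,148)–(331,218) px, aligned with the tool, on the predicted axis. Descend and pinch.

jog_arm(
  travel=[
    [0.009, -0.001, 0],
    [0.009, -0.0005, -0.01],
    [0, 0, -0.03],
    [0, 0, -0.03],
    [0, 0, -0.03],
    [0, 0, -0.03],
    [0, 0, -0.02],
    [0, 0, -0.01],
    [0, 0, -0.005],
    [0, 0, 0],
    [0, 0, 0],
  ],
  dr=[
    [0, 0, 0],
    [0, 0, 0],
    [0, 0, 0],
    [0, 0, 0],
    [0, 0, 0],
    [0, 0, 0],
    [0, 0, 0],
    [0, 0, 0],
    [0, 0, 0],
    [0, 0, 0],
    [0, 0, 0],
  ],
)

```text
time_s: 3.93
position: [0.5816, 0.2314, 0.0674]
tool_rot: [[0.86, 0.511, 0.002], [0.511, -0.86, 0.0], [0.002, 0.001, -1.0]]
ft_force: [0.9, -0.6, 1.1]
grip_width: 0.0854
```

jog_arm(
  travel=[
    [0, 0, 0],
    [0, 0, 0],
    [0, 0, 0],
    [0, 0, 0],
    [0, 0, 0],
    [0, 0, 0],
    [0, 0, 0],
    [0, 0, 0],
    [0, 0, 0],
    [0, 0, 0],
    [0, 0, 0],
    [0, 0, 0],
  ],
  dr=[
    [0, 0, 0],
    [0, 0, 0],
    [0, 0, 0],
    [0, 0, 0],
    [0, 0, 0],
    [0, 0, 0],
    [0, 0, 0],
    [0, 0, 0],
    [0, 0, 0],
    [0, 0, 0],
    [0, 0, 0],
    [0, 0, 0],
  ],
  jaw=0.005,
  newtons=40,
)

```text
time_s: 4.93
position: [0.58, 0.2331, 0.0668]
tool_rot: [[0.859, 0.512, -0.001], [0.512, -0.859, 0.003], [0.0, -0.003, -1.0]]
ft_force: [-3.7, 7.5, 4.2]
grip_width: 0.0153
```

```bash
python3 - <<'E'
from h import *
s=observe(); print(s["time_s"],s["grip_width"],s["position"],s["tool_rot"].round(3),s["ft_force"],s["wrist_torque"])
g=get_image("wrist"); crop("w2",g,0,0,640,400,1.25)
T=get_image("top")
n=np.array([-.622,-.160,.766])
# mouth: two rays
uT=(np.array([543,195.])+.5)/8-.5+[235,140]
print(uT,unproj(T,uT,.116))
E
```

```text
4.9333 0.015289091631073655 [0.58001129 0.23311469 0.06679044] [[ 0.859  0.512 -0.001]
 [ 0.512 -0.859  0.003]
 [ 0.    -0.003 -1.   ]] [-3.73362472  7.51951136  4.24030195] [ 1.13674254  0.76425095 -0.01573722]
[302.4375 163.9375] [[0.65157997 0.08589672 0.116     ]]
```

View pics/w2.png

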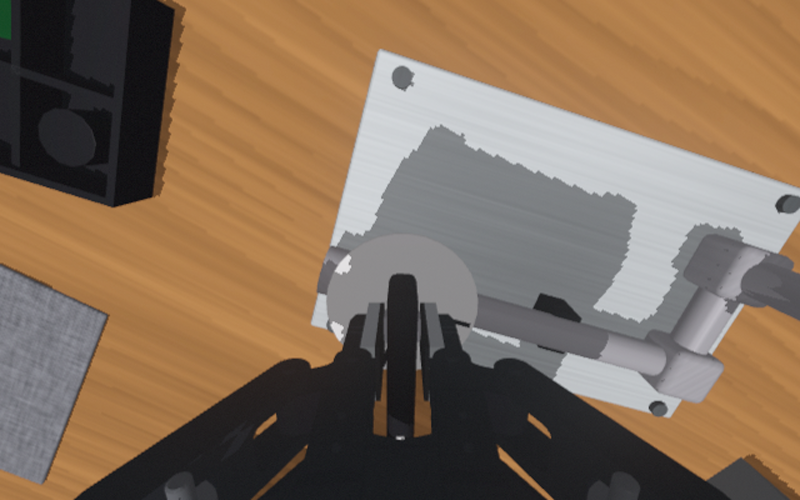

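jog_arm(
  travel=[
    [0, 0, 0],
    [0, 0, 0],
    [0, 0, 0],
    [0, 0, 0],
    [0, 0, 0],
    [0, 0, 0],
  ],
  dr=[
    [0, 0, 0],
    [0, 0, 0],
    [0, 0, 0],
    [0, 0, 0],
    [0, 0, 0],
    [0, 0, 0],
  ],
)

```text
time_s: 5.53
position: [0.58, 0.2331, 0.0668]
tool_rot: [[0.859, 0.512, -0.001], [0.512, -0.859, 0.002], [0.0, -0.003, -1.0]]
ft_force: [-4.0, 6.1, 4.5]
grip_width: 0.0154
```

jog_arm(
  travel=[
    [0, 0, 0],
    [0, 0, 0],
    [0, 0, 0],
    [0, 0, 0],
    [0, 0, 0],
    [0, 0, 0],
    [0, 0, 0],
    [0, 0, 0],
    [0, 0, 0],
    [0, 0, 0],
    [0, 0, 0],
    [0, 0, 0],
    [0, 0, 0],
    [0, 0, 0],
  ],
  dr=[
    [0, 0, 0.05],
    [0, 0, 0.05],
    [0, 0, 0.05],
    [0, 0, 0.05],
    [0, 0, 0.05],
    [0, 0, 0.05],
    [0, 0, 0.05],
    [0, 0, 0.05],
    [0, 0, 0.05],
    [0, 0, 0.05],
    [0, 0, 0],
    [0, 0, 0],
    [0, 0, 0],
    [0, 0, 0],
  ],
)

```text
time_s: 6.7
position: [0.5803, 0.2327, 0.0668]
tool_rot: [[0.509, 0.861, -0.0], [0.861, -0.509, 0.002], [0.001, -0.001, -1.0]]
ft_force: [-2.2, 5.0, 3.1]
grip_width: 0.0156
```

```bash
python3 - <<'E'
from h import *
s=observe(); print(s["time_s"],s["grip_width"],s["position"],s["ft_force"],s["wrist_torque"],np.degrees(np.arctan2(s["tool_rot"][1,0],s["tool_rot"][0,0])))
S=get_image("scene"); crop("s3",S,330,120,430,220,6)
g=get_image("wrist"); crop("w3",g,0,0,640,400,1.25)
E
```

```text
6.7 0.015636004691540993 [0.58034518 0.23274898 0.06677282] [-2.19433326  5.04210341  3.13750529] [ 0.8981386   0.54292785 -0.0276884 ] 59.42649396039845
```

View pics/w3.png

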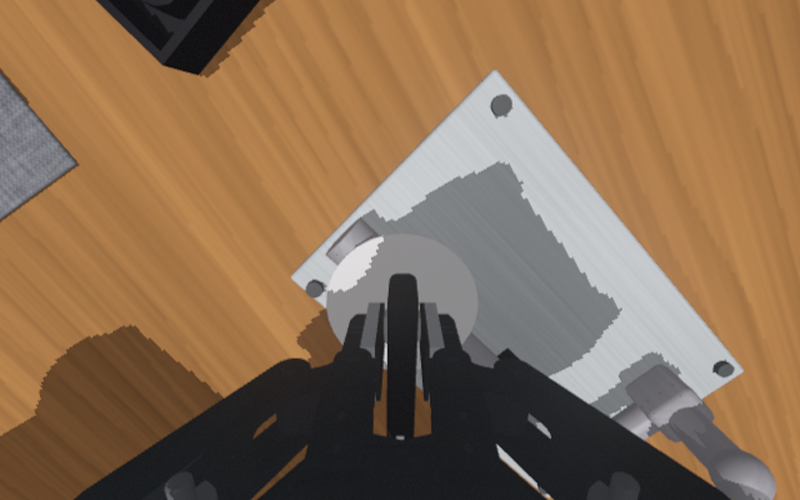

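jog_arm(
  travel=[
    [0, 0, 0],
    [0, 0, 0],
    [0, 0, 0],
    [0, 0, 0],
    [0, 0, 0],
    [0, 0, 0],
    [0, 0, 0.01],
    [0, 0, 0.02],
    [0, 0, 0.03],
    [0, 0, 0.03],
    [0, 0, 0.03],
    [0, 0, 0.03],
    [0, 0, 0.01],
    [0, 0, 0],
    [0, 0, 0],
  ],
  dr=[
    [0, 0, 0],
    [0, 0, 0],
    [0, 0, 0],
    [0, 0, 0],
    [0, 0, 0],
    [0, 0, 0],
    [0, 0, 0],
    [0, 0, 0],
    [0, 0, 0],
    [0, 0, 0],
    [0, 0, 0],
    [0, 0, 0],
    [0, 0, 0],
    [0, 0, 0],
    [0, 0, 0],
  ],
  jaw=0.085,
)

```text
time_s: 8.05
position: [0.5806, 0.2315, 0.2259]
tool_rot: [[0.509, 0.861, -0.0], [0.861, -0.509, -0.0], [-0.0, -0.0, -1.0]]
ft_force: [0.3, -0.5, -0.5]
grip_width: 0.0847
```

```bash
python3 - <<'E'
from h import *
s=observe(); print(s["time_s"],s["grip_width"],s["position"])
S=get_image("scene"); crop("s4",S,330,120,430,220,6)
g=get_image("wrist"); crop("w4",g,0,0,640,400,1.25); np.savez("w4.npz",**g)
st=[.6004,.1549,.2523]; a=.2523+.785; v=np.array([.5804,.2324,0])
d=np.array([np.cos(a),np.sin(a),0])
print(proj(g,[v-d*.049+[0,0,.098],v+d*.025+[0,0,.098]])*1.25)
E
```

```text
8.05 0.084693085985055 [0.58055693 0.23149015 0.22592771]
[[401.01964546 295.03867177]
 [400.85713237 206.06144826]]
```

View pics/w4.png

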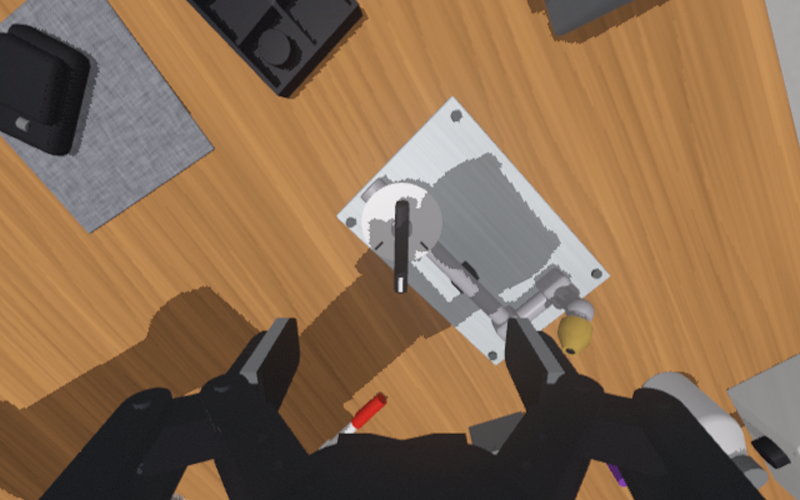

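View pics/s4.png

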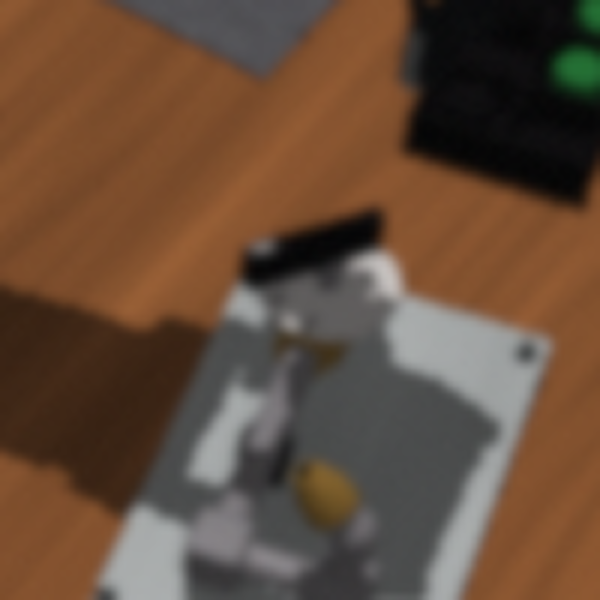

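Handle (401,203)–(401,292) lies midway between the end ticks at (379,245) and (425,245): half open. Now triangulate the nozzle mouth: wrist px (456,281), top px (302.4,163.9).

```bash
python3 - <<'E'
from h import *
g=dict(np.load("w4.npz")); T=get_image("top"); st=[.6004,.1549,.2523]
uw=np.array([570,351.])/1.25; uT=np.array([302.44,163.94])
print(unproj(g,uw,.116),unproj(T,uT,.116))
# fit station-local mouth x with y=-.08,z=.116 and free
r=least_squares(lambda X:np.r_[proj(g,X)[0]-uw,proj(T,X)[0]-uT],[.65,.08,.116]);print(r.x,r.fun)
c,s=np.cos(.2523),np.sin(.2523);d=r.x[:2]-st[:2];print("local",c*d[0]+s*d[1],-s*d[0]+c*d[1])
crop("n1",g,420,220,520,300,8)
for lx in (.02,.025,.03,.035): print(lx,P(st,[lx,-.08,.116]),proj(g,P(st,[lx,-.08,.116])),proj(T,P(st,[lx,-.08,.116])))
E
```

```text
[[0.65223642 0.0851318  0.116     ]] [[0.65157173 0.08588882 0.116     ]]
[0.65208613 0.08575224 0.11671511] [-0.06251021  0.01904468  0.02792222 -0.21530928]
local 0.032788309584804824 -0.07986110441495493
0.02 [[0.63973736 0.08242537 0.116     ]] [[445.57074626 288.13766656]] [[303.54338062 167.5700105 ]]
0.025 [[0.64457906 0.08367353 0.116     ]] [[449.51102756 285.16652306]] [[303.14487789 166.08267003]]
0.03 [[0.64942077 0.08492169 0.116     ]] [[453.4812353  282.17281373]] [[302.74691419 164.5973414 ]]
0.035 [[0.65426247 0.08616985 0.116     ]] [[457.4817117  279.15628051]] [[302.34948842 163.1140205 ]]
```

View pics/n1.png

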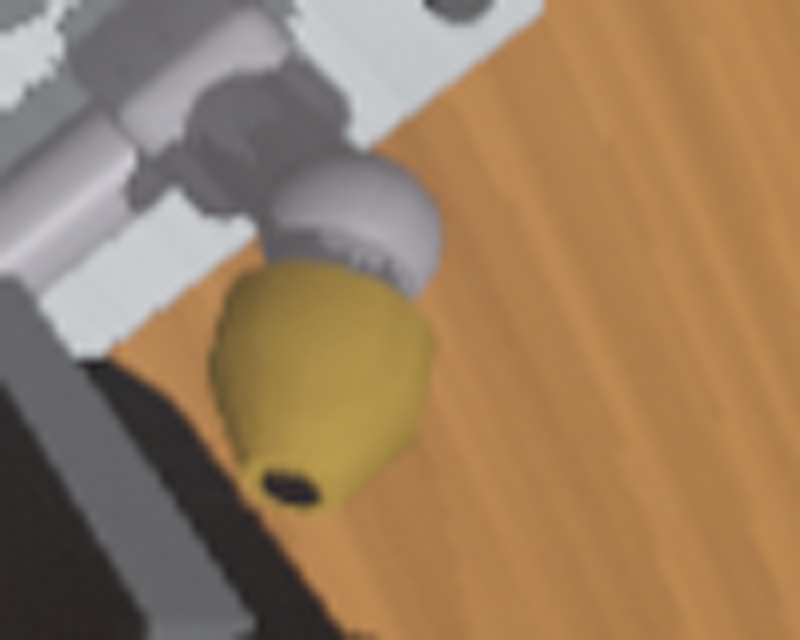

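jog_arm(
  travel=[
    [-0.0035, -0.0273, 0],
    [-0.0035, -0.0273, 0],
    [-0.0035, -0.0273, 0],
    [-0.0035, -0.0273, 0],
    [-0.0035, -0.0273, 0],
    [-0.0035, -0.0273, 0],
    [-0.0035, -0.0273, 0],
    [-0.0035, -0.0273, 0],
    [-0.0035, -0.0273, 0],
    [-0.0035, -0.0273, 0],
    [-0.0035, -0.0273, 0],
    [-0.0035, -0.0273, 0],
    [0, 0, 0],
    [0, 0, 0],
    [0, 0, 0],
  ],
  dr=[
    [0, 0, 0.031],
    [0, 0, 0.031],
    [0, 0, 0.031],
    [0, 0, 0.031],
    [0, 0, 0.031],
    [0, 0, 0.031],
    [0, 0, 0.031],
    [0, 0, 0.031],
    [0, 0, 0.031],
    [0, 0, 0.031],
    [0, 0, 0.031],
    [0, 0, 0.031],
    [0, 0, 0],
    [0, 0, 0],
    [0, 0, 0],
  ],
)

```text
time_s: 9.45
position: [0.5386, -0.0955, 0.2255]
tool_rot: [[0.162, 0.987, -0.002], [0.987, -0.162, 0.001], [0.001, -0.002, -1.0]]
ft_force: [0.4, -0.4, 0.1]
grip_width: 0.0852
```

```bash
python3 - <<'E'
from h import *
s=observe(); print(s["time_s"],s["grip_width"],s["position"],s["q"].round(1),np.degrees(np.arctan2(s["tool_rot"][1,0],s["tool_rot"][0,0])))
g=get_image("wrist"); crop("w5",g,0,0,640,400,1.25); np.savez("w5.npz",**g)
print(proj(g,P([.5272,-.1651,-.16244],[[0,.07,.099],[0,0,.099],[0,.07,.049],[0,0,.049],[.035,.11,.045],[-.035,.11,.045]]))*1.25)
E
```

```text
9.45 0.08520800538115765 [ 0.53862666 -0.09554538  0.22550552] [-22.5  21.8  75.3   0.   83.  -13.2] 80.68888077731683
[[401.46664956 239.77791749]
 [401.53129881 319.73034086]
 [401.54493825 224.19698325]
 [401.5959697  294.27757698]
 [440.96410246 179.23947336]
 [362.08230677 179.27946777]]
```

View pics/w5.png

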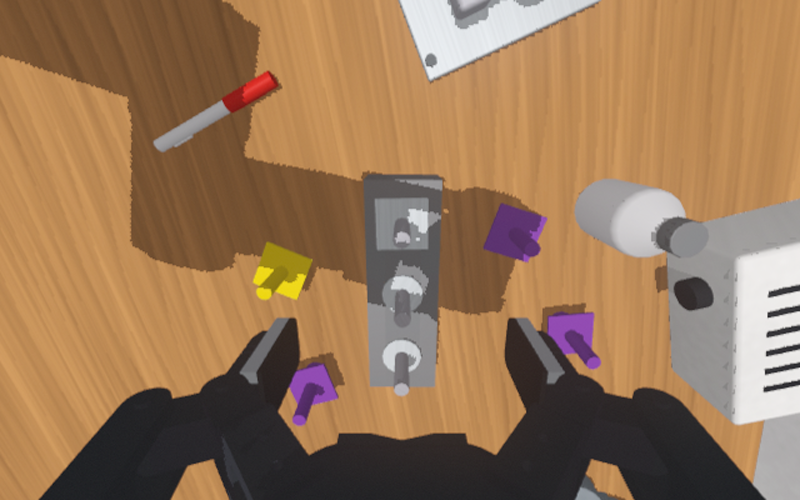

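Square collar (402,223), stem top (402,238), matches prediction to 2 px. Descend and grip.

jog_arm(
  travel=[
    [0, 0, -0.03],
    [0, 0, -0.03],
    [0, 0, -0.03],
    [0, 0, -0.03],
    [0, 0, -0.02],
    [0, 0, -0.015],
    [0, 0, -0.0085],
    [0, 0, 0],
    [0, 0, 0],
  ],
  dr=[
    [0, 0, 0],
    [0, 0, 0],
    [0, 0, 0],
    [0, 0, 0],
    [0, 0, 0],
    [0, 0, 0],
    [0, 0, 0],
    [0, 0, 0],
    [0, 0, 0],
  ],
)

```text
time_s: 10.25
position: [0.5391, -0.0955, 0.0631]
tool_rot: [[0.161, 0.987, 0.0], [0.987, -0.161, -0.0], [-0.0, 0.0, -1.0]]
ft_force: [-0.5, 0.2, 1.1]
grip_width: 0.0853
```

jog_arm(
  travel=[
    [0, 0, 0],
    [0, 0, 0],
    [0, 0, 0],
    [0, 0, 0],
    [0, 0, 0],
    [0, 0, 0],
    [0, 0, 0],
    [0, 0, 0],
    [0, 0, 0],
    [0, 0, 0],
    [0, 0, 0],
    [0, 0, 0],
    [0, 0, 0],
  ],
  dr=[
    [0, 0, 0],
    [0, 0, 0],
    [0, 0, 0],
    [0, 0, 0],
    [0, 0, 0],
    [0, 0, 0],
    [0, 0, 0],
    [0, 0, 0],
    [0, 0, 0],
    [0, 0, 0],
    [0, 0, 0],
    [0, 0, 0],
    [0, 0, 0],
  ],
  jaw=0.0,
  newtons=60,
)

```text
time_s: 11.33
position: [0.5389, -0.0961, 0.0631]
tool_rot: [[0.161, 0.987, 0.0], [0.987, -0.161, -0.0], [-0.0, 0.0, -1.0]]
ft_force: [-0.8, 1.1, 6.0]
grip_width: 0.0126
```

```bash
python3 - <<'E'
from h import *
s=observe(); print(s["time_s"],s["grip_width"],s["position"],s["ft_force"])
g=get_image("wrist"); crop("w6",g,0,0,640,400,1.25)
E
```

```text
11.3333 0.012635714062613743 [ 0.53892382 -0.09610688  0.0630629 ] [-0.79999027  1.09365078  5.97725805]
```

View pics/w6.png

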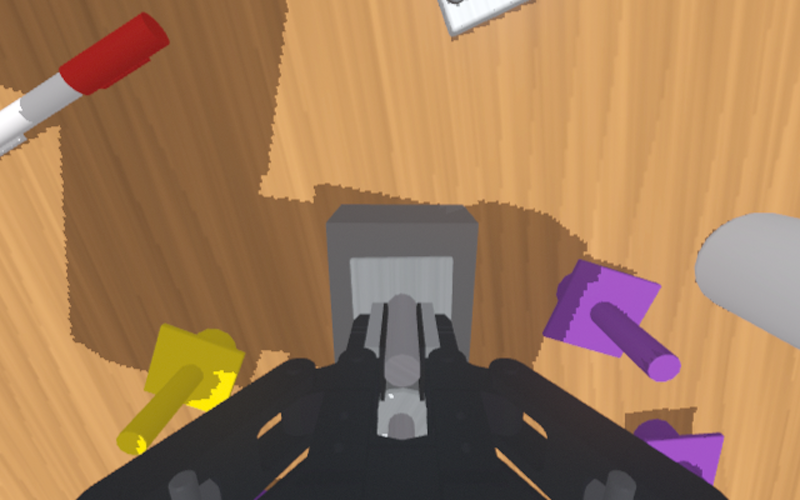

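jog_arm(
  travel=[
    [0, 0, 0.005],
    [0, 0, 0.01],
    [0, 0, 0.015],
    [0, 0, 0.015],
    [0, 0, 0.015],
    [0, 0, 0.02],
    [0, 0, 0.02],
    [0, 0, 0.02],
    [0, 0, 0.02],
    [0, 0, 0.01],
    [0, 0, 0],
    [0, 0, 0],
    [0, 0, 0],
  ],
  dr=[
    [0, 0, 0],
    [0, 0, 0],
    [0, 0, 0],
    [0, 0, 0],
    [0, 0, 0],
    [0, 0, 0],
    [0, 0, 0],
    [0, 0, 0],
    [0, 0, 0],
    [0, 0, 0],
    [0, 0, 0],
    [0, 0, 0],
    [0, 0, 0],
  ],
)

```text
time_s: 12.47
position: [0.5384, -0.0958, 0.212]
tool_rot: [[0.161, 0.987, -0.002], [0.987, -0.161, 0.001], [0.0, -0.002, -1.0]]
ft_force: [-0.7, 0.3, -1.1]
grip_width: 0.0126
```

```bash
python3 - <<'E'
from h import *
s=observe(); print(s["time_s"],s["grip_width"],s["position"],s["ft_force"])
g=get_image("wrist"); crop("w7",g,0,0,640,400,1.25)
g=get_image("scene"); crop("s7",g,230,100,430,300,3)
E
```

```text
12.4667 0.012551302079884674 [ 0.5383746  -0.09584353  0.21200755] [-0.67747161  0.31302834 -1.12411922]
```

View pics/w7.png

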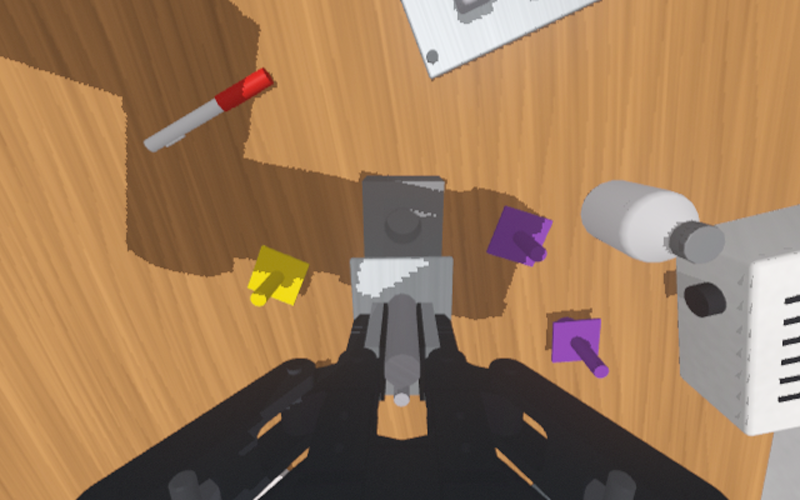

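View pics/s7.png

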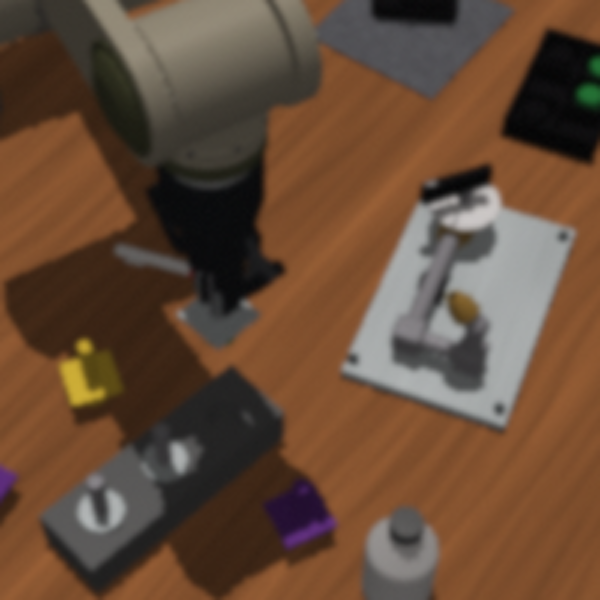

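jog_arm(
  travel=[
    [0.0014, 0.0112, 0.0015],
    [0.0014, 0.0112, 0.0015],
    [0.0014, 0.0112, 0.0015],
    [0.0014, 0.0112, 0.0015],
    [0.0014, 0.0112, 0.0015],
    [0.0014, 0.0112, 0.0015],
    [0.0014, 0.0112, 0.0015],
    [0.0014, 0.0112, 0.0015],
    [0.0014, 0.0112, 0.0015],
    [0.0014, 0.0112, 0.0015],
    [0.0014, 0.0112, 0.0015],
    [0.0014, 0.0112, 0.0015],
    [0.0014, 0.0112, 0.0015],
    [0.0014, 0.0112, 0.0015],
    [0, 0, 0],
    [0, 0, 0],
    [0, 0, 0],
  ],
  dr=[
    [0.01245, -0.0483, 0],
    [0.01245, -0.0483, 0],
    [0.01245, -0.0483, 0],
    [0.01245, -0.0483, 0],
    [0.01245, -0.0483, 0],
    [0.01245, -0.0483, 0],
    [0.01245, -0.0483, 0],
    [0.01245, -0.0483, 0],
    [0.01245, -0.0483, 0],
    [0.01245, -0.0483, 0],
    [0.01245, -0.0483, 0],
    [0.01245, -0.0483, 0],
    [0.01245, -0.0483, 0],
    [0.01245, -0.0483, 0],
    [0, 0, 0],
    [0, 0, 0],
    [0, 0, 0],
  ],
)

```text
time_s: 13.98
position: [0.5587, 0.0603, 0.2337]
tool_rot: [[0.07, 0.78, 0.622], [0.964, -0.214, 0.16], [0.258, 0.588, -0.767]]
ft_force: [0.1, 1.0, -1.3]
grip_width: 0.0125
```

```bash
python3 - <<'E'
from h import *
s=observe(); print(s["time_s"],s["grip_width"],s["position"],s["ft_force"],s["tool_rot"][:,2],s["q"].round(1))
a=np.radians(14.45);n=np.array([-np.cos(np.radians(50))*np.cos(a),-np.cos(np.radians(50))*np.sin(a),np.sin(np.radians(50))])
M=np.array([.652,.0855,.1162]); z=-s["tool_rot"][:,2]
print(np.degrees(np.arccos(z@n))); tgt=M+.05*n+.042*z; print(tgt, tgt-s["position"])
g=get_image("wrist"); crop("w8",g,0,0,640,400,1.25)
g=get_image("scene"); crop("s8",g,280,100,430,250,4)
E
```

```text
13.9833 0.012536401977106093 [0.55867462 0.06032633 0.23372593] [ 0.10861729  1.01597415 -1.26850003] [ 0.62163033  0.16007085 -0.76678097] [-14.4  10.2 101.9  31.8  35.9 -25.8]
0.066005738596962
[0.59476885 0.07075712 0.18670702] [ 0.03609423  0.0104308  -0.04701891]
```

View pics/w8.png

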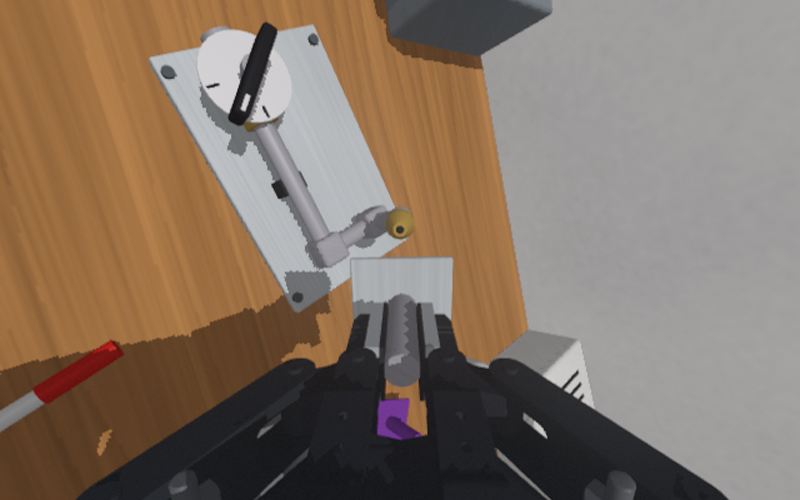

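View pics/s8.png

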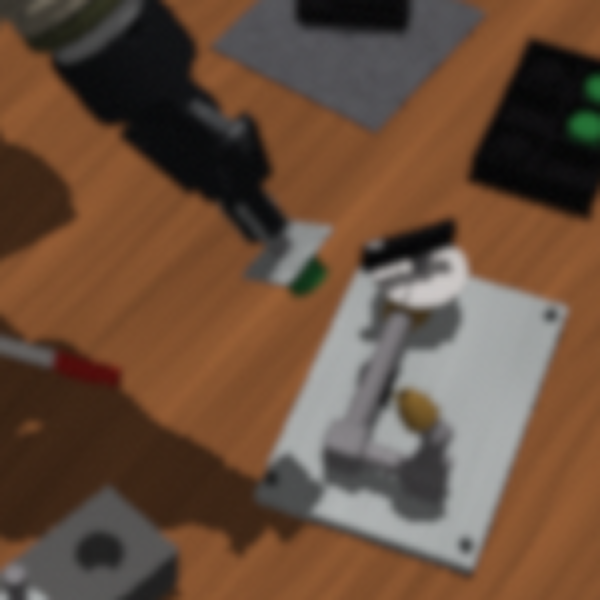

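jog_arm(
  travel=[
    [0.006, 0.0017, -0.0078],
    [0.006, 0.0017, -0.0078],
    [0.006, 0.0017, -0.0078],
    [0.006, 0.0017, -0.0078],
    [0.006, 0.0017, -0.0078],
    [0.006, 0.0018, -0.0078],
    [0, 0, 0],
    [0, 0, 0],
    [0, 0, 0],
    [0, 0, 0],
    [0, 0, 0],
    [0, 0, 0],
  ],
  dr=[
    [0, 0, 0],
    [0, 0, 0],
    [0, 0, 0],
    [0, 0, 0],
    [0, 0, 0],
    [0, 0, 0],
    [0, 0, 0],
    [0, 0, 0],
    [0, 0, 0],
    [0, 0, 0],
    [0, 0, 0],
    [0, 0, 0],
  ],
)

```text
time_s: 15.08
position: [0.5944, 0.071, 0.1875]
tool_rot: [[0.07, 0.779, 0.623], [0.963, -0.215, 0.16], [0.259, 0.589, -0.766]]
ft_force: [-0.3, 0.5, -1.2]
grip_width: 0.0122
```

```bash
python3 - <<'E'
from h import *
s=observe(); print(s["time_s"],s["grip_width"],s["position"],s["ft_force"],s["qvel"].round(2))
a=np.radians(14.45);n=np.array([-np.cos(np.radians(50))*np.cos(a),-np.cos(np.radians(50))*np.sin(a),np.sin(np.radians(50))])
M=np.array([.652,.0855,.1162]); z=-s["tool_rot"][:,2]
F=s["position"]-.042*z; d=F-M; print("angle",np.degrees(np.arccos(z@n)),"along",d@n,"off",np.linalg.norm(d-(d@n)*n))
g=get_image("wrist"); crop("w9",g,0,0,640,400,1.25)
print(proj(g,[M])*1.25)
g=get_image("scene"); crop("s9",g,330,120,430,220,6); print((proj(g,[M,F,F+.024*z,F+.028*z])-[330,120])*6)
g=get_image("top"); crop("t9",g,235,130,435,230,4);print((proj(g,[M,F])-[235,130])*4)
E
```

```text
15.0833 0.0122400292128596 [0.59440697 0.07099835 0.1874637 ] [-0.31922894  0.49645738 -1.23836208] [ 0.07  0.12  0.01  0.   -0.01 -0.02]
angle 0.0497880807628245 along 0.05076619148528428 off 0.000470131659176974
[[400.21408942 253.70181111]]
[[297.66965084 469.43990354]
 [235.83888178 391.996861  ]
 [205.26159294 354.57376114]
 [200.10661201 348.26465483]]
[[270.23334625 135.16291048]
 [277.15560116 162.34978341]]
```

View pics/s9.png

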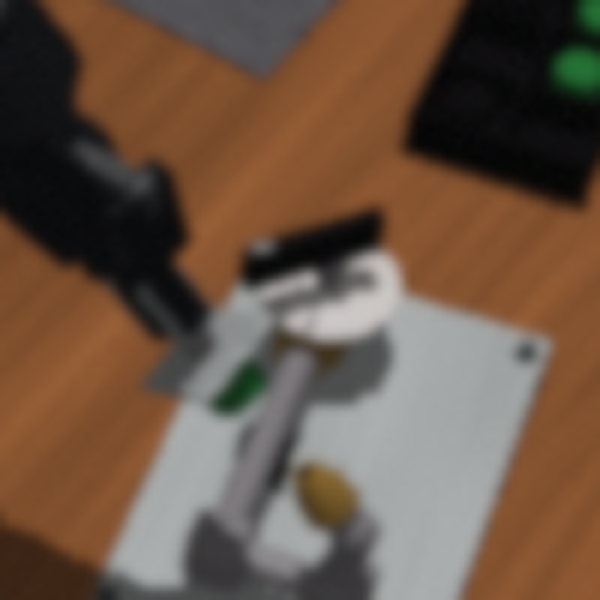

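View pics/w9.png

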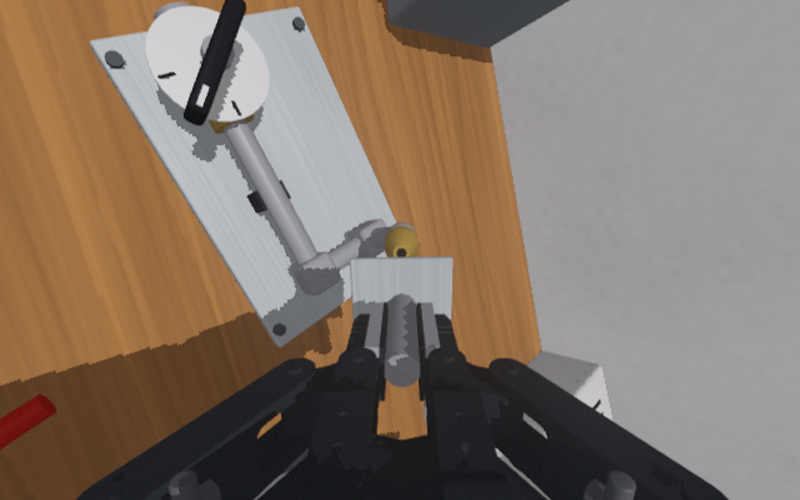

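View pics/t9.png

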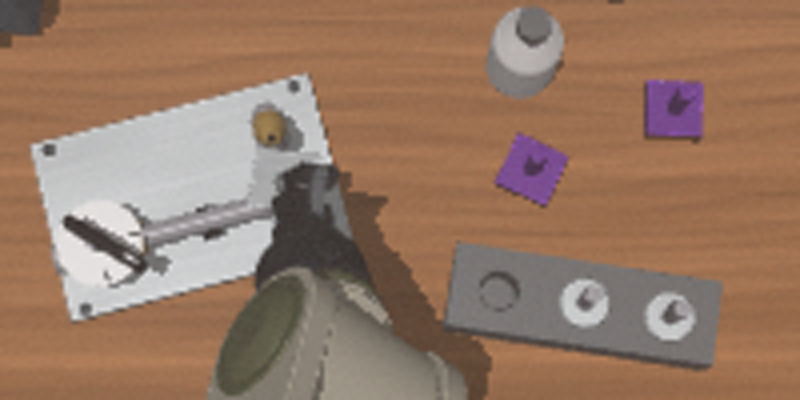

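```bash
python3 - <<'E'
from h import *
T=get_image("top"); p=unproj(T,np.array([[68,221],[142,268]])/4+[235,130],.098); d=p[0]-p[1]; print("valve deg",np.degrees(np.arctan2(d[1],d[0]))-14.45)
s=observe(); print(s["position"],s["grip_width"],abs(s["qvel"]).max())
print(close_job())
E
```

```text
valve deg 42.55025782898241
[0.59443805 0.07102217 0.18719325] 0.012418259553381316 0.1185235409178832
the job is handed in; nothing more can be done
None
```

The job is handed in: the valve is at half open and the square-collared specimen is held still in front of the nozzle. The hand-in reports no verdict.

- **Valve:** I pinched the handle and turned it from about 16° to half open. By tool yaw and the wrist picture it stood at about 45°, midway between the end ticks. A coarser reading from the top camera at the end gave 42.5°. Both are inside the ±8.5° allowed.
- **Specimen:** I drew it straight up out of the rack's +y end hole by about 150 mm, then tipped it 40° and brought it in along the nozzle axis. Worked out from the tool pose and the measured mouth position:
  - The face is 51 mm from the mouth, under 1 mm off the axis, within 0.1° of square, and about 155 mm above the table.
  - The joints were almost still (0.12°/s at most), and the wrist force was about 1 N, in line with the specimen's weight.
- **Bystanders:** In the last top picture both round-collared holders are still in the rack. The arm hides part of the scene there, so I did not measure each bystander again. None was touched.
- **One disagreement:** the gripper read 15.4 mm on the 11 mm handle and 12.5 mm on the 14 mm stem. Both grips held firmly.

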